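Find the full parts case by lifting and push it out to the rail

TASK

One of the three identical closed cases on the sorting board is still full of steel parts, the other two are as good as empty. Working from left to right, lift each case clear of the board to feel its weight and set it back down where it stood; then, without picking it up again, push the heavy one straight back along the board until it rests against the back rail. Leave the two light cases at their places, keep all the cases upright, and do not disturb the steel block and the small carton lying on the board.

Things in the scene. Friction and masses are not known exactly. Their poses are not given: they have to be found in the camera images.
- board: plywood sorting board fixed to the bench, 250 (x) x 420 (y) mm, top face 15 mm above its origin; origin at the centre of its underside, x pointing away from the robot, y to its left (turned up to 0.18 rad). An aluminium rail 20 mm thick and 25 mm tall above the top face stands along its whole far edge, near face at x = +100 mm
- station_left (a point): the left (+y) of three stations (dark 100 x 72 mm inlays) on the board as the robot sees them, the point in the middle of the inlay on the board's top face; a case stands within 12 mm of it. The board's x runs from here to the back rail, whose near face is 140 mm away. Neighbouring stations are 140 mm apart along the board's y
- station_middle (a point): the middle of three stations (dark 100 x 72 mm inlays) on the board as the robot sees them, the point in the middle of the inlay on the board's top face; a case stands within 12 mm of it. The board's x runs from here to the back rail, whose near face is 140 mm away
- station_right (a point): the right (-y) of three stations (dark 100 x 72 mm inlays) on the board as the robot sees them, the point in the middle of the inlay on the board's top face; a case stands within 12 mm of it. The board's x runs from here to the back rail, whose near face is 140 mm away
- box_a: one of three outwardly identical closed grey plastic cases, lid fixed shut, 80 (x) x 52 (y) x 50 (z) mm; origin at the centre of its underside, z up, x along its length (a dark catch, 2 mm proud, is on the -x end facing the robot). Stands on one of the stations, lengthways away from the robot, within 0.15 rad of the board's x
- box_b: outwardly the same as box_a. Which of the three is full cannot be seen and changes every time; the letters tell neither station nor weight
- box_c: outwardly the same as box_a. The full case weighs 0.55 to 0.8 kg, an empty one 0.15 to 0.27 kg
- guide_block: steel block 84 x 32 x 25 mm, loose, lying on the board near the rail between the ways of the left and the middle case, long side (its y) along the board's x; origin at the centre of its underside; to be left alone
- chalk_box: small carton 60 x 40 x 22 mm, loose, lying on the board near the rail between the ways of the middle and the right case, long side (its y) along the board's x; origin at the centre of its underside; to be left alone
There are look-alikes about, which are no part of the job. What is shaped like the box_c but pink or red is not meant. Leave any orange or pink look-alike of the box_a alone.

How it is judged:
On the way, in this order (a step that is already met when the one before it is completed fails the run):
1. the case on the left station is lifted at least 15 mm clear of the board (((horizontal distance between box_a and station_left below 0.06 m and z of box_a in the frame of station_left above 0.015 m) or (horizontal distance between box_b and station_left below 0.06 m and z of box_b in the frame of station_left above 0.015 m) or (horizontal distance between box_c and station_left below 0.06 m and z of box_c in the frame of station_left above 0.015 m))), for 0.2 s.
2. the case on the middle station is lifted at least 15 mm clear of the board (((horizontal distance between box_a and station_middle below 0.06 m and z of box_a in the frame of station_middle above 0.015 m) or (horizontal distance between box_b and station_middle below 0.06 m and z of box_b in the frame of station_middle above 0.015 m) or (horizontal distance between box_c and station_middle below 0.06 m and z of box_c in the frame of station_middle above 0.015 m))), for 0.2 s.
3. the case on the right station is lifted at least 15 mm clear of the board (((horizontal distance between box_a and station_right below 0.06 m and z of box_a in the frame of station_right above 0.015 m) or (horizontal distance between box_b and station_right below 0.06 m and z of box_b in the frame of station_right above 0.015 m) or (horizontal distance between box_c and station_right below 0.06 m and z of box_c in the frame of station_right above 0.015 m))), for 0.2 s.
At the end, for the whole second after the job is handed in: the full case (weight on the board over 4 N) stands flat on the board against the back rail (within 12 mm of touching it), the two light cases stand within 35 mm of where they started, and all three are upright (within 0.1 rad) and at rest (((x of box_a in the frame of board above 0.048 m and z of box_a in the frame of board below 0.021 m and contact force between box_a and board above 4 N and distance of each of box_b, box_c from where it was at the start of the episode below 0.035 m) or (x of box_b in the frame of board above 0.048 m and z of box_b in the frame of board below 0.021 m and contact force between box_b and board above 4 N and distance of each of box_a, box_c from where it was at the start of the episode below 0.035 m) or (x of box_c in the frame of board above 0.048 m and z of box_c in the frame of board below 0.021 m and contact force between box_c and board above 4 N and distance of each of box_a, box_b from where it was at the start of the episode below 0.035 m)) and linear speed of each of box_a, box_b, box_c below 0.02 m/s and angle between each of box_a, box_b, box_c's own z axis and vertical below 0.1 rad).
It fails at once if a case is carried, not pushed, towards the rail (more than 20 mm above the board when over 45 mm past the stations) ((x of box_a in the frame of board above 0.005 m and z of box_a in the frame of board above 0.035 m) or (x of box_b in the frame of board above 0.005 m and z of box_b in the frame of board above 0.035 m) or (x of box_c in the frame of board above 0.005 m and z of box_c in the frame of board above 0.035 m)).
It fails at once if a case is tipped over (more than 0.6 rad) (angle between any of box_a, box_b, box_c's own z axis and vertical above 0.6 rad).
It fails at once if the steel block or the carton is shifted by more than 25 mm (distance of any of guide_block, chalk_box from where it was at the start of the episode above 0.025 m).
It also fails if it takes over 72 s, if anything falls off the work surface, if the arm or the gripper's body presses on something with over 40 N, if the wrist force passes 120 N, or if a joint passes its speed limit or range.

ROBOT

A 6-joint arm with a two-finger parallel gripper is mounted at the origin on a cart in front of the work surface, level with it; the furniture and walls round the work are solid. World frame = base frame: x ahead of the robot, y to its left, z up, the work surface at z = 0. Lengths are in m, angles in rad, forces in N, time in s.
With the tool pointing down it reaches from about 0.275 to 0.825 m from the base axis. Payload 4.9 kg.
Tool frame: the origin (TCP) lies between the finger pads; the fingertips stand 19 mm ahead of it and the grasp point (between the pads) is the TCP; z points along the fingers, y is the line along which they close (so a half turn about z gives the same grasp; the last joint's range is limited). The gripper opens to 85 mm and grips with 20 to 120 N. Pads are 22 mm wide; open, the fingers measure 114 mm over their backs; the gripper's body (76 mm by 85 mm) begins 54 mm behind the grasp point. The pads swing forward as they close: fully open they stand 13 mm farther back than shut.
Start: joints at [-1.443, 0.326, -0.193, 1.052, 0, 1.437], TCP at [0.142, -0.531, 0.25] pointing down, gripper open.
Joint ranges: [-2.65, 2.65], [-0.97, 1.79], [-1.3, 1.35], [-1.93, 2.1], [-1.47, 1.37], [-3.14, 3.14]. Speed limits (rad/s): [2.57, 2.57, 3.14, 3.14, 3.14, 3.14].

INTERFACE

Orientations are given as a rotation vector (axis times angle).
In Python, from plant import arm gives the robot as it stands. The module is installed in compiled form; this text tells all that it offers.
- The arm moves only by the tool apply_moves, never from a script. Its argument "motion" is a list of rows, each an object of numbers: "tx", "ty", "tz": the shift along the tool's x, y, z in m; "ax", "ay", "az": the turn, a rotation vector about the tool's x, y, z in degrees. A call has 1 to 10 rows; each row is the pose to reach, as a shift and turn from the pose commanded when the call began, along the tool's axes at that moment; what a row does not reach only later rows make up. A row lasts 1/8 s, in which the tool goes at most 62.5 mm and 10.7 degrees, less where a joint would pass 70% of its speed; a pose out of reach is approached as far as the arm can. A call with a gripper value outside its range is refused whole. "gripper" is the closure, from 0 (fully open) to 1 (shut), set as the call begins (left out, the last holds). The fingers move at their own pace and stop on an object; "force" is the grip in N (left out, the last holds). Time passes only in rows, so rows that repeat a pose let the fingers close. It gives the time, the measured TCP pose, the force, the opening and the grip force at its end, in the units of the state.
- arm.state(): the state, without advancing time (a new reading comes with each control period).
- arm.capture(name): name is "scene" or "top"; returns the picture (420x560x3 uint8, red, green, blue); there is no depth.
- arm.get_calibration(name): a dict with "fov_y" (degrees; the focal length in pixels is half the picture's height over the tangent of half this angle, whatever the lens; pixels are square), "cx", "cy" (the principal point, pixels), "extrinsics" (4x4, takes a point from world to camera coordinates). Camera axes: x right, y down, z forward; pixel columns grow to the right and rows downward; lengths in m; the calibration is good to about 2 mm. A picture is of the moment at which its call begins. get_calibration takes no time and is no camera call.
- arm.job_done(): hands the job in; it is judged then, once.
Trained networks look in the newest picture that a camera, given by its name, has taken for a name from the list of things; names that differ only in an ending like _2 or _b are one class to them, and where a whole thing is asked for, a point or a joint stands for the part that bears it (a point fixed in the world has none). Each returns a list of dicts, best first, with "conf" (0 to 1); they miss things now and then, are a little off and sometimes report something else, mostly with a low value. They report only what shows in the picture. A call takes as long as a camera call. They do not tell look-alikes from the thing itself.
- arm.recognise(name, camera): "extent" ([centre column, centre row, width, height] in pixels, round what is visible of it).
- arm.silhouettes(name, camera): "pixels" (420x560 bool, what is visible of it) and "extent" ([centre column, centre row, width, height] in pixels, round what is visible of it).
The state is a dict: "clock": time; "joint_positions": joint angles; "joint_velocities": joint speeds; "joint_torque": joint torques, N m; "tcp_pos": TCP position; "eef_rot": TCP orientation; "wrist_force": force on the tool from outside, world axes, zero at the start; "ft_torque": the same for the moment, N m; "opening": finger opening in m; "grip_force": force on a finger pad.
Only numpy, scipy, OpenCV 4.12 (cv2) and the standard library are available. Lean on these libraries where they do the work, as an engineer would, in place of code of your own. Each camera call takes 0.05 s, during which the arm holds its last target. There are 200 camera calls.

## Working session

There is one attempt and no reset: what is moved stays moved. The work goes in short steps, Python scripts to look and compute and a tool call to move; the robot and the scene stay as the last step left them, time stands still between calls to the robot, and variables do not carry over. Pictures are saved under pics/ and viewed, at most 10 in all, crops included, and the job is handed in when it is done.

Besides the shell and the picture viewer there is one more tool, called after "Request:" by a JSON object that holds its "api" and its "payload". apply_moves: Moves the arm, as the interface text tells. Its arguments: {"type":"object","properties":{"motion":{"type":"array"},"gripper":{"type":"number"},"force":{"type":"number"}},"required":["motion"]}

```bash
mkdir -p pics
cat > h.py <<'E'
import numpy as np, cv2
from plant import arm
def cal(n):
    c=arm.get_calibration(n); f=210/np.tan(np.radians(c["fov_y"])/2)
    return f,c["cx"],c["cy"],np.array(c["extrinsics"])
def pix2w(n,uv,z):
    f,cx,cy,E=cal(n); R,t=E[:3,:3],E[:3,3]
    d=R.T@np.array([(uv[0]-cx)/f,(uv[1]-cy)/f,1]); o=-R.T@t
    return o+d*(z-o[2])/d[2]
def w2pix(n,p):
    f,cx,cy,E=cal(n); q=E[:3,:3]@np.array(p)+E[:3,3]
    return np.array([cx+f*q[0]/q[2],cy+f*q[1]/q[2]])
E
python3 - <<'E'
from h import *
ims=[]
for n in("scene","top"):
    im=arm.capture(n); cv2.imwrite(f"pics/{n}.png",im[:,:,::-1]); ims.append(im)
    print(n,arm.get_calibration(n))
    for k in("box_a","board","guide_block","chalk_box"):
        for r in arm.recognise(k,n): print(k,np.round(r["extent"]),round(r["conf"],2))
print(arm.state())
E
```

```text
scene {'fov_y': 50.46929243483986, 'cx': 273.6095979023952, 'cy': 204.99204335374122, 'extrinsics': array([[ 0.91369207,  0.4061407 , -0.01471511, -0.59528894],
       [ 0.33369316, -0.77039099, -0.54327396, -0.05848956],
       [-0.23198205,  0.49147478, -0.83942651,  1.18903127],
       [ 0.        ,  0.        ,  0.        ,  1.        ]])}
box_a [286. 169.  33.  29.] 0.88
box_a [241. 211.  31.  34.] 0.87
box_a [362. 149.  34.  34.] 0.77
box_a [352. 187.  31.  42.] 0.74
box_a [237. 149.  30.  29.] 0.73
box_a [202. 320.  45.  35.] 0.72
box_a [222. 259.  43.  36.] 0.62
board [235. 285. 157. 186.] 0.67
guide_block [270. 245.  34.  19.] 0.57
chalk_box [254. 303.  34.  19.] 0.67
top {'fov_y': 52.978533393540964, 'cx': 283.1588221883518, 'cy': 212.76691433770682, 'extrinsics': array([[ 6.96490361e-04, -9.99944580e-01,  1.05048210e-02,
         1.22593265e-01],
       [-9.92923877e-01, -1.93897759e-03, -1.18736743e-01,
         5.60031874e-01],
       [ 1.18750531e-01, -1.03477886e-02, -9.92870200e-01,
         9.96504701e-01],
       [ 0.00000000e+00,  0.00000000e+00,  0.00000000e+00,
 
[... 401 characters left out ...]
ock': 0.5, 'joint_positions': array([-1.44317001e+00,  3.26227552e-01, -1.92645698e-01,  1.05201900e+00,
        1.17158698e-05,  1.43656741e+00]), 'joint_velocities': array([ 0.00016667, -0.00038771, -0.0003815 , -0.00025256, -0.00119312,
       -0.00158313]), 'joint_torque': array([-8.58750645e-04, -4.42965102e+01,  2.62537086e+01,  2.77286563e-03,
       -2.08974789e-04,  5.06541369e-06]), 'tcp_pos': array([ 0.14237703, -0.53123543,  0.25024844]), 'eef_rot': array([-3.11460938e+00, -4.10134586e-01, -1.88999763e-05]), 'wrist_force': array([ 0.55928906, -0.19727557, -0.07681617]), 'ft_torque': array([ 0.00361309, -0.05319013,  0.00917404]), 'grip_force': 0.0, 'opening': 0.08520276248022755}
```

View pics/top.png

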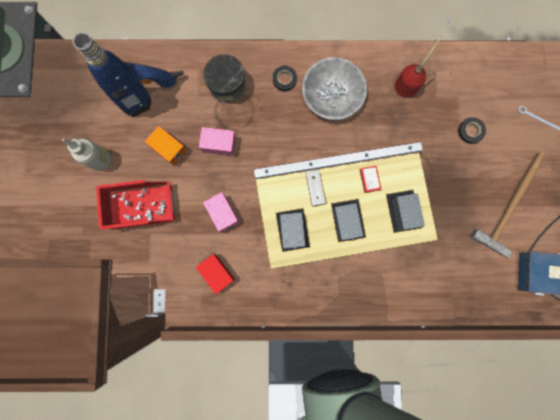

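View pics/scene.png

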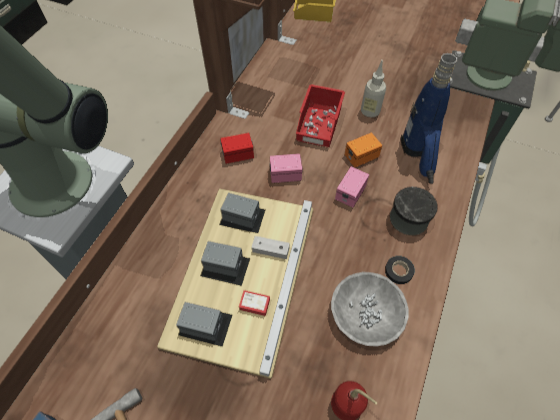

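The top view shows the three grey cases on the yellow board at about (293,229), (347,221) and (407,211); the steel block is at (316,188) and the carton at (371,179). The pink (217,140), (220,212), red (215,273) and orange (165,145) boxes are off the board and are look-alikes. Next I fit poses to the silhouettes and make a confirming crop.

```bash
cat > fit.py <<'E'
from h import *
from scipy.optimize import minimize
def corners(p,s,z0):
    c,n=np.cos(p[2]),np.sin(p[2])
    return [[p[0]+c*a*s[0]/2-n*b*s[1]/2,p[1]+n*a*s[0]/2+c*b*s[1]/2,z] for a in(-1,1) for b in(-1,1) for z in(z0,z0+s[2])]
S=4
def render(n,p,s,z0):
    q=np.array([w2pix(n,c) for c in corners(p,s,z0)])
    m=np.zeros((420*S//2,560*S//2),np.uint8)
    h=cv2.convexHull(((q+.5)*S/2*16).astype(np.int32)); cv2.fillConvexPoly(m,h,1,shift=4); return m
def masks(name,n):
    return [(r["conf"],r["extent"],cv2.resize(r["pixels"].astype(np.uint8),None,fx=S/2,fy=S/2)) for r in arm.silhouettes(name,n)]
def fit(p0,s,z0,obs):
    def cost(p):
        t=0
        for n,m in obs:
            k=render(n,p,s,z0); t+=1-(k&m).sum()/max(1,(k|m).sum())
        return t
    best=None
    for dy in(-.1,0,.1):
        x0=np.array(p0)+[0,0,dy]
        r=minimize(cost,x0,method="Nelder-Mead",options=dict(initial_simplex=[x0,x0+[.01,0,0],x0+[0,.01,0],x0+[0,0,.1]],xatol=1e-4,fatol=1e-4))
        if best is None or r.fun<best.fun: best=r
    return best
E
cat > run1.py <<'E'
from fit import *
arm.capture("top");im=arm.capture("scene")
M={(k,n):masks(k,n) for k in("box_a","board","guide_block","chalk_box") for n in("top","scene")}
mb=M["board","top"]; print("board",[(c,np.round(e)) for c,e,_ in mb])
# board incl. rail approximated by slab 15mm
p0=[*pix2w("top",(345,210),.015)[:2],-.15]
for n in("top","scene"):
    if M["board",n]:
        b=fit(p0,(.25,.42,.015),0,[(n,M["board",n][0][2])]); print("board",n,b.x,b.fun)
for lab,uv in(("L",(293,229)),("M",(347,221)),("R",(407,211))):
    g=pix2w("top",uv,.045); uvs=w2pix("scene",g)
    o={}
    for n,u in(("top",uv),("scene",uvs)):
        c=[(np.hypot(*(np.array(e[:2])-u)),k,m,e) for _,e,m in M["box_a",n] if e[2]<70 for k in[0]]
        c=min(c,key=lambda a:a[0]); o[n]=c[2]; print(lab,n,np.round(c[0],1),np.round(c[3]))
    for ns in(["top"],["scene"],["top","scene"]):
        b=fit([g[0],g[1],-.1+.2],(.08,.052,.05),.015,[(n,o[n]) for n in ns]); print(lab,ns,np.round(b.x,4),round(b.fun,3))
for k,uv in(("guide_block",(316,188)),("chalk_box",(371,179))): print(k,pix2w("top",uv,.038))
for uv in((271,267),(437,240)): print(pix2w("top",uv,.015))
for uv in((256,174),(421,149)): print(pix2w("top",uv,.040))
t=arm.capture("top")[:,:,::-1]
cv2.imwrite("pics/crop.png",cv2.resize(t[130:280,240:450],(800,571),interpolation=cv2.INTER_CUBIC))
E
python3 run1.py
```

```text
board [(0.56, array([347., 205., 181., 128.]))]
board top [ 0.58510709 -0.03083103  0.17184231] 0.21093472337400787Traceback (most recent call last):
  File "run1.py", line 9, in <module>
    b=fit(p0,(.25,.42,.015),0,[(n,M["board",n][0][2])]); print("board",n,b.x,b.fun)
  File "fit.py", line 22, in fit
    r=minimize(cost,x0,method="Nelder-Mead",options=dict(initial_simplex=[x0,x0+[.01,0,0],x0+[0,.01,0],x0+[0,0,.1]],xatol=1e-4,fatol=1e-4))
    res = _minimize_neldermead(fun, x0, args, callback, bounds=bounds,
                               **options)
    fsim[j] = func(sim[j])
              ~~~~^^^^^^^^
    fx = function(np.copy(x), *(wrapper_args + args))
  File "fit.py", line 17, in cost
    k=render(n,p,s,z0); t+=1-(k&m).sum()/max(1,(k|m).sum())
  File "fit.py", line 8, in render
    q=np.array([w2pix(n,c) for c in corners(p,s,z0)])
                ~~~~~^^^^^
  File "h.py", line 11, in w2pix
    f,cx,cy,E=cal(n); q=E[:3,:3]@np.array(p)+E[:3,3]
              ~~~^^^
  File "h.py", line 4, in cal
    c=arm.get_calibration(n); f=210/np.tan(np.radians(c["fov_y"])/2)
ValueError: time passes only in moves, steps and waits
```

```bash
sed -i 's/^def cal/from functools import lru_cache\n@lru_cache\ndef cal/' h.py
sed -i 's/M\["board",n\]\[0\]\[2\]/cv2.morphologyEx(M["board",n][0][2],cv2.MORPH_CLOSE,np.ones((81,81)))/' run1.py
python3 run1.py; python3 -c "
from h import *
print(arm.state()['clock'])"
```

```text
board [(0.57, array([346., 204., 185., 125.]))]
board top [ 0.58543539 -0.03145442  0.1685231 ] 0.012479877121209904
board scene [ 0.58226184 -0.02791345  0.17037172] 0.019488796898613603
L top 1.2 [294. 230.  27.  36.]
L scene 2.9 [243. 211.  36.  37.]
L ['top'] [0.5169 0.1024 0.1102] 0.045
L ['scene'] [0.515  0.1062 0.0625] 0.057
L ['top', 'scene'] [0.5162 0.1031 0.1025] 0.147
M top 2.5 [350. 222.  28.  33.]
M scene 1.5 [221. 259.  45.  38.]
M ['top'] [ 0.5382 -0.031   0.1889] 0.042
M ['scene'] [ 0.5347 -0.0289  0.1872] 0.035
M ['top', 'scene'] [ 0.5368 -0.0304  0.1851] 0.133
R top 2.5 [409. 213.  30.  35.]
R scene 0.8 [200. 319.  45.  36.]
R ['top'] [ 0.5619 -0.1792  0.1779] 0.071
R ['scene'] [ 0.5594 -0.1769  0.1635] 0.067
R ['top', 'scene'] [ 0.5616 -0.1783  0.1677] 0.148
guide_block [0.62048265 0.04299715 0.038     ]
chalk_box [ 0.64327757 -0.09254915  0.038     ]
[0.42830977 0.1528029  0.015     ]
[ 0.49484407 -0.25771036  0.015     ]
[0.65453721 0.19002791 0.04      ]
[ 0.71883641 -0.21813339  0.04      ]
1.55
```

View pics/crop.png

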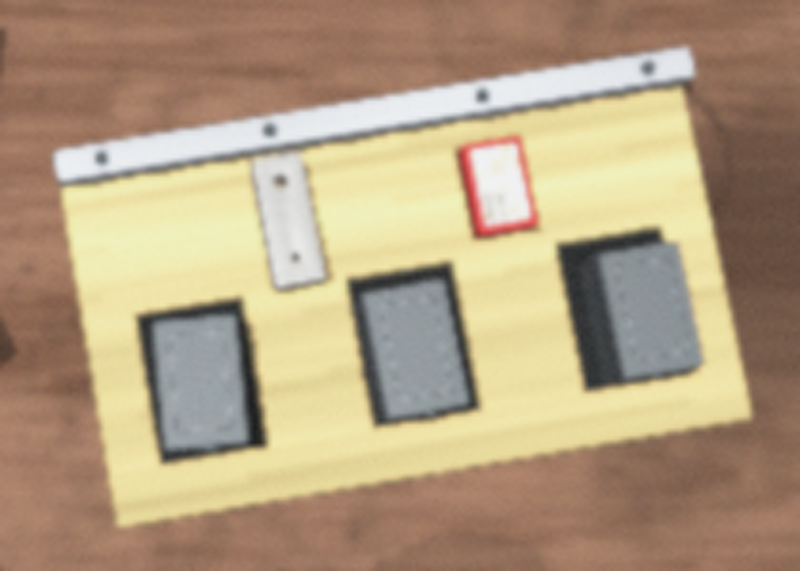

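The crop confirms three grey cases on their inlays and no other candidates on the board. The board's yaw is about 0.16, with its centre at about (0.583, -0.030).

```bash
cat >> h.py <<'E'
from scipy.spatial.transform import Rotation as Ro
def goal(x,y,z,yaw):
    s=arm.state(); R=Ro.from_rotvec(s["eef_rot"]); T=Ro.from_euler("z",yaw)*Ro.from_euler("x",np.pi)
    print("shift mm",np.round(R.inv().apply(np.array([x,y,z])-s["tcp_pos"])*1000,1),"turn",np.round((R.inv()*T).as_rotvec(True),1),"t",s["clock"])
E
python3 -c "
from h import *
goal(.516,.103,.16,.10)"
```

```text
shift mm [ 525.1 -516.    90.3] turn [0.  0.  9.3] t 1.55
```

Request:
{"api": "apply_moves", "payload": {"motion": [{"tx": 0.03,"ty": -0.03,"tz": 0.005,"az": 0.5},{"tx": 0.07,"ty": -0.07,"tz": 0.012,"az": 1.3},{"tx": 0.112,"ty": -0.11,"tz": 0.02,"az": 2},{"tx": 0.154,"ty": -0.151,"tz": 0.026,"az": 2.8},{"tx": 0.196,"ty": -0.192,"tz": 0.034,"az": 3.5},{"tx": 0.238,"ty": -0.234,"tz": 0.041,"az": 4.2},{"tx": 0.28,"ty": -0.275,"tz": 0.048,"az": 5},{"tx": 0.322,"ty": -0.316,"tz": 0.055,"az": 5.7},{"tx": 0.364,"ty": -0.358,"tz": 0.062,"az": 6.5},{"tx": 0.4,"ty": -0.393,"tz": 0.069,"az": 7.1}], "gripper": 0, "force": 60}}

```text
schema error: expected keys tx, ty, tz, ax, ay, az
```

Request:
{"api": "apply_moves", "payload": {"motion": [{"tx": 0.042,"ty": -0.041,"tz": 0.006,"az": 0.7},{"tx": 0.084,"ty": -0.082,"tz": 0.014,"az": 1.5},{"tx": 0.115,"ty": -0.113,"tz": 0.02,"az": 2.1},{"tx": 0.125,"ty": -0.123,"tz": 0.021,"az": 2.2},{"tx": 0.125,"ty": -0.123,"tz": 0.021,"az": 2.2},{"tx": 0.125,"ty": -0.123,"tz": 0.021,"az": 2.2}]}}

```text
schema error: expected keys tx, ty, tz, ax, ay, az
```

```bash
python3 -c "
from h import *
print(arm.state())
goal(.516,.103,.046,.10)
cv2.imwrite('pics/s2.png',cv2.resize(arm.capture('scene')[130:290,160:330,::-1],(638,600)))"
```

```text
{'clock': 1.55, 'joint_positions': array([-1.44317647e+00,  3.26158847e-01, -1.92603548e-01,  1.05197647e+00,
       -1.57122562e-05,  1.43658439e+00]), 'joint_velocities': array([ 0.00013197, -0.00128097, -0.00127246,  0.00068208, -0.00038266,
        0.00035599]), 'joint_torque': array([ 8.32654114e-04, -4.43326807e+01,  2.62750465e+01,  1.24815957e-03,
       -8.03190005e-06, -1.38609806e-05]), 'tcp_pos': array([ 0.14237139, -0.53128052,  0.25030192]), 'eef_rot': array([ 3.11465233e+00,  4.10103095e-01, -2.49776901e-05]), 'wrist_force': array([0.33324014, 0.33709165, 0.04785211]), 'ft_torque': array([ 0.00024106, -0.01860086,  0.02303784]), 'grip_force': 0.0, 'opening': 0.08520410251937795}
shift mm [ 525.1 -516.   204.3] turn [0.  0.  9.3] t 1.55
```

View pics/s2.png

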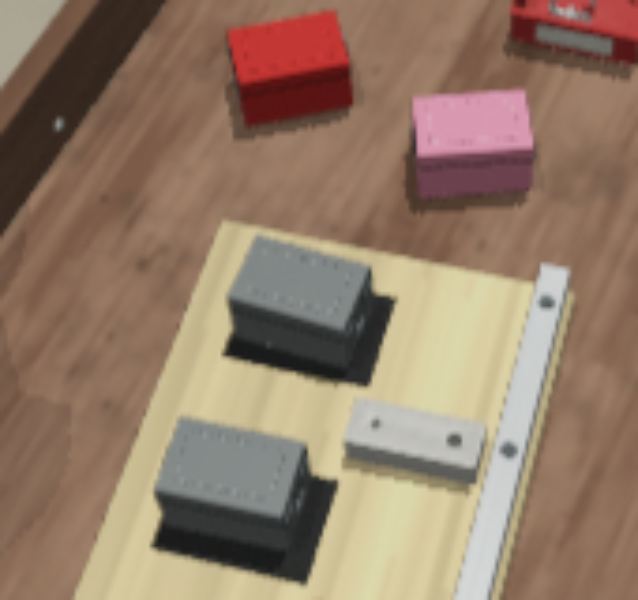

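The call was refused because every key must be given, so the arm has not moved. The crop shows the left and middle grey cases on the board, with the red and pink look-alikes off it.

Request:
{"api": "apply_moves", "payload": {"motion": [{"tx": 0.03,"ty": -0.03,"tz": 0.005,"ax": 0,"ay": 0,"az": 0.5},{"tx": 0.07,"ty": -0.07,"tz": 0.012,"ax": 0,"ay": 0,"az": 1.3},{"tx": 0.112,"ty": -0.11,"tz": 0.02,"ax": 0,"ay": 0,"az": 2},{"tx": 0.154,"ty": -0.151,"tz": 0.026,"ax": 0,"ay": 0,"az": 2.8},{"tx": 0.196,"ty": -0.192,"tz": 0.034,"ax": 0,"ay": 0,"az": 3.5},{"tx": 0.238,"ty": -0.234,"tz": 0.041,"ax": 0,"ay": 0,"az": 4.2},{"tx": 0.28,"ty": -0.275,"tz": 0.048,"ax": 0,"ay": 0,"az": 5},{"tx": 0.322,"ty": -0.316,"tz": 0.055,"ax": 0,"ay": 0,"az": 5.7},{"tx": 0.364,"ty": -0.358,"tz": 0.062,"ax": 0,"ay": 0,"az": 6.5},{"tx": 0.4,"ty": -0.393,"tz": 0.069,"ax": 0,"ay": 0,"az": 7.1}], "gripper": 0, "force": 60}}

```text
clock: 2.85
tcp_pos: [0.428, -0.0462, 0.1814]
eef_rot: [3.134, 0.217, 0.002]
wrist_force: [0.3, -0.8, -0.1]
opening: 0.0851
grip_force: 0.0
```

```bash
python3 -c "
from h import *
goal(.516,.103,.16,.10)"
```

```text
shift mm [ 107.7 -135.6   21.4] turn [ 0.  -0.1  2.2] t 2.85
```

Request:
{"api": "apply_moves", "payload": {"motion": [{"tx": 0.035,"ty": -0.044,"tz": 0.007,"ax": 0,"ay": 0,"az": 0.7},{"tx": 0.07,"ty": -0.088,"tz": 0.014,"ax": 0,"ay": 0,"az": 1.5},{"tx": 0.1,"ty": -0.126,"tz": 0.02,"ax": 0,"ay": 0,"az": 2.1},{"tx": 0.108,"ty": -0.136,"tz": 0.022,"ax": 0,"ay": 0,"az": 2.2},{"tx": 0.108,"ty": -0.136,"tz": 0.022,"ax": 0,"ay": 0,"az": 2.2},{"tx": 0.108,"ty": -0.136,"tz": 0.022,"ax": 0,"ay": 0,"az": 2.2}]}}

```text
clock: 3.6
tcp_pos: [0.5146, 0.1003, 0.1594]
eef_rot: [3.137, 0.154, -0.001]
wrist_force: [-0.0, 0.4, -0.9]
opening: 0.0852
grip_force: 0.0
```

```bash
python3 -c "
from h import *
goal(.516,.103,.046,.10);print(arm.state()['tcp_pos'])
cv2.imwrite('pics/s3.png',cv2.resize(arm.capture('scene')[130:290,160:330,::-1],(638,600)))"
```

```text
shift mm [  1.7  -2.6 113.4] turn [ 0.   0.  -0.1] t 3.6
[0.51464562 0.10034067 0.15935839]
```

View pics/s3.png

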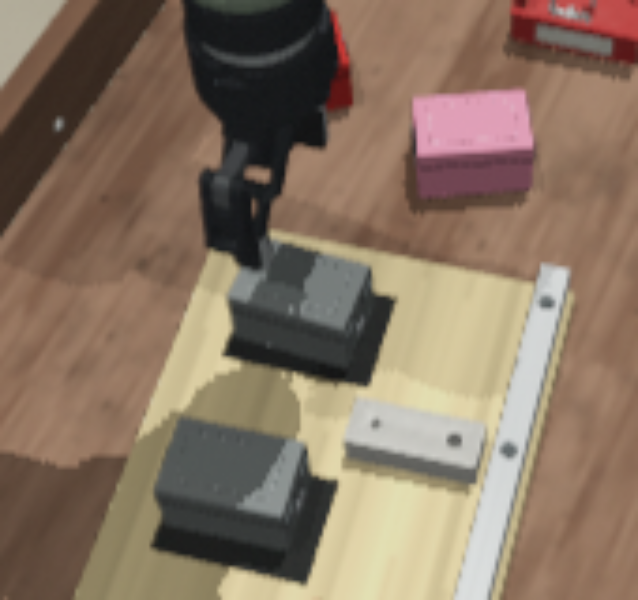

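The gripper hovers over the left case and lines up with it. I descend, with one row below z 0.09 kept slow.

Request:
{"api": "apply_moves", "payload": {"motion": [{"tx": 0.001,"ty": -0.002,"tz": 0.025,"ax": 0,"ay": 0,"az": 0},{"tx": 0.002,"ty": -0.003,"tz": 0.055,"ax": 0,"ay": 0,"az": 0},{"tx": 0.002,"ty": -0.003,"tz": 0.075,"ax": 0,"ay": 0,"az": 0},{"tx": 0.002,"ty": -0.003,"tz": 0.09,"ax": 0,"ay": 0,"az": 0},{"tx": 0.002,"ty": -0.003,"tz": 0.105,"ax": 0,"ay": 0,"az": 0},{"tx": 0.002,"ty": -0.003,"tz": 0.113,"ax": 0,"ay": 0,"az": 0},{"tx": 0.002,"ty": -0.003,"tz": 0.113,"ax": 0,"ay": 0,"az": 0},{"tx": 0.002,"ty": -0.003,"tz": 0.113,"ax": 0,"ay": 0,"az": 0}]}}

```text
clock: 4.65
tcp_pos: [0.5174, 0.1047, 0.0467]
eef_rot: [-3.138, -0.156, -0.001]
wrist_force: [-0.1, 0.0, -0.1]
opening: 0.0854
grip_force: 0.0
```

Request:
{"api": "apply_moves", "payload": {"motion": [{"tx": 0,"ty": 0,"tz": 0,"ax": 0,"ay": 0,"az": 0},{"tx": 0,"ty": 0,"tz": 0,"ax": 0,"ay": 0,"az": 0},{"tx": 0,"ty": 0,"tz": 0,"ax": 0,"ay": 0,"az": 0},{"tx": 0,"ty": 0,"tz": 0,"ax": 0,"ay": 0,"az": 0},{"tx": 0,"ty": 0,"tz": 0,"ax": 0,"ay": 0,"az": 0},{"tx": 0,"ty": 0,"tz": 0,"ax": 0,"ay": 0,"az": 0},{"tx": 0,"ty": 0,"tz": 0,"ax": 0,"ay": 0,"az": 0},{"tx": 0,"ty": 0,"tz": 0,"ax": 0,"ay": 0,"az": 0}], "gripper": 1, "force": 60}}

```text
clock: 5.65
tcp_pos: [0.5176, 0.1046, 0.0469]
eef_rot: [3.138, 0.156, 0.002]
wrist_force: [-0.2, -0.7, 5.2]
opening: 0.0516
grip_force: 63.5
```

Request:
{"api": "apply_moves", "payload": {"motion": [{"tx": 0,"ty": 0,"tz": -0.008,"ax": 0,"ay": 0,"az": 0},{"tx": 0,"ty": 0,"tz": -0.02,"ax": 0,"ay": 0,"az": 0},{"tx": 0,"ty": 0,"tz": -0.03,"ax": 0,"ay": 0,"az": 0},{"tx": 0,"ty": 0,"tz": -0.033,"ax": 0,"ay": 0,"az": 0},{"tx": 0,"ty": 0,"tz": -0.033,"ax": 0,"ay": 0,"az": 0},{"tx": 0,"ty": 0,"tz": -0.033,"ax": 0,"ay": 0,"az": 0},{"tx": 0,"ty": 0,"tz": -0.033,"ax": 0,"ay": 0,"az": 0},{"tx": 0,"ty": 0,"tz": -0.033,"ax": 0,"ay": 0,"az": 0},{"tx": 0,"ty": 0,"tz": -0.033,"ax": 0,"ay": 0,"az": 0}]}}

```text
clock: 6.78
tcp_pos: [0.5169, 0.1046, 0.0792]
eef_rot: [3.138, 0.156, -0.0]
wrist_force: [-0.1, -0.3, -2.3]
opening: 0.0509
grip_force: 62.9
```

```bash
python3 -c "
from h import *
for i in range(3):
    s=arm.state();print(s['wrist_force'],s['ft_torque'],s['tcp_pos'])
    im=arm.capture('scene')
cv2.imwrite('pics/s4.png',cv2.resize(im[130:290,160:330,::-1],(638,600)))"
```

```text
[-0.08635634 -0.30135601 -2.26736419] [ 0.01567106  0.01681257 -0.0423425 ] [0.51694532 0.10456763 0.07916077]
[-0.93470816 -0.20192897 -1.13017501] [0.0221738  0.0392671  0.01632956] [0.5169511  0.10460715 0.07919291]
[ 0.82603006  0.57553047 -1.8859388 ] [0.00056438 0.0451948  0.05014161] [0.51694694 0.10460021 0.07920082]
```

View pics/s4.png

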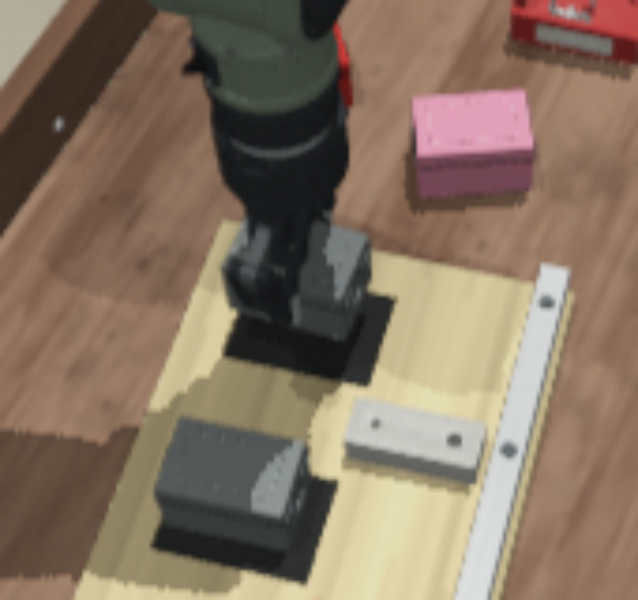

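The left case is clear of the board and weighs about 1.8 N, so it is a light one. I set it down, open and rise.

Request:
{"api": "apply_moves", "payload": {"motion": [{"tx": 0,"ty": 0,"tz": 0.012,"ax": 0,"ay": 0,"az": 0},{"tx": 0,"ty": 0,"tz": 0.022,"ax": 0,"ay": 0,"az": 0},{"tx": 0,"ty": 0,"tz": 0.029,"ax": 0,"ay": 0,"az": 0},{"tx": 0,"ty": 0,"tz": 0.033,"ax": 0,"ay": 0,"az": 0},{"tx": 0,"ty": 0,"tz": 0.033,"ax": 0,"ay": 0,"az": 0},{"tx": 0,"ty": 0,"tz": 0.033,"ax": 0,"ay": 0,"az": 0},{"tx": 0,"ty": 0,"tz": 0.033,"ax": 0,"ay": 0,"az": 0}]}}

```text
clock: 7.8
tcp_pos: [0.5163, 0.1046, 0.0469]
eef_rot: [3.137, 0.156, -0.001]
wrist_force: [-5.0, -0.6, 8.5]
opening: 0.0513
grip_force: 63.9
```

Request:
{"api": "apply_moves", "payload": {"motion": [{"tx": 0,"ty": 0,"tz": 0,"ax": 0,"ay": 0,"az": 0},{"tx": 0,"ty": 0,"tz": 0,"ax": 0,"ay": 0,"az": 0},{"tx": 0,"ty": 0,"tz": 0,"ax": 0,"ay": 0,"az": 0},{"tx": 0,"ty": 0,"tz": 0,"ax": 0,"ay": 0,"az": 0},{"tx": 0,"ty": 0,"tz": 0,"ax": 0,"ay": 0,"az": 0},{"tx": 0,"ty": 0,"tz": -0.02,"ax": 0,"ay": 0,"az": 0},{"tx": 0,"ty": 0,"tz": -0.045,"ax": 0,"ay": 0,"az": 0},{"tx": 0,"ty": 0,"tz": -0.075,"ax": 0,"ay": 0,"az": 0},{"tx": 0,"ty": 0,"tz": -0.09,"ax": 0,"ay": 0,"az": 0},{"tx": 0,"ty": 0,"tz": -0.09,"ax": 0,"ay": 0,"az": 0}], "gripper": 0}}

```text
clock: 9.05
tcp_pos: [0.5178, 0.1047, 0.1371]
eef_rot: [-3.138, -0.156, -0.003]
wrist_force: [-0.2, -0.3, 0.2]
opening: 0.0855
grip_force: 0.0
```

```bash
python3 -c "
from h import *
goal(.537,-.030,.14,.185)"
```

```text
shift mm [  5.7 135.9  -2.9] turn [ 0.  -0.1 -4.9] t 9.05
```

Request:
{"api": "apply_moves", "payload": {"motion": [{"tx": 0.001,"ty": 0.025,"tz": -0.002,"ax": 0,"ay": 0,"az": -1},{"tx": 0.003,"ty": 0.065,"tz": -0.003,"ax": 0,"ay": 0,"az": -2.5},{"tx": 0.005,"ty": 0.105,"tz": -0.003,"ax": 0,"ay": 0,"az": -4},{"tx": 0.006,"ty": 0.13,"tz": -0.003,"ax": 0,"ay": 0,"az": -4.9},{"tx": 0.006,"ty": 0.136,"tz": -0.003,"ax": 0,"ay": 0,"az": -4.9},{"tx": 0.006,"ty": 0.136,"tz": -0.003,"ax": 0,"ay": 0,"az": -4.9},{"tx": 0.006,"ty": 0.136,"tz": -0.003,"ax": 0,"ay": 0,"az": -4.9}]}}

```text
clock: 9.93
tcp_pos: [0.536, -0.0291, 0.1389]
eef_rot: [-3.127, -0.292, 0.001]
wrist_force: [-1.1, -0.2, 0.4]
opening: 0.0852
grip_force: 0.0
```

```bash
python3 -c "
from h import *
goal(.537,-.030,.046,.185)"
```

```text
shift mm [ 0.8  1.1 92.9] turn [-0.   0.   0.1] t 9.925
```

Request:
{"api": "apply_moves", "payload": {"motion": [{"tx": 0.001,"ty": 0.001,"tz": 0.02,"ax": 0,"ay": 0,"az": 0},{"tx": 0.001,"ty": 0.001,"tz": 0.045,"ax": 0,"ay": 0,"az": 0},{"tx": 0.001,"ty": 0.001,"tz": 0.065,"ax": 0,"ay": 0,"az": 0},{"tx": 0.001,"ty": 0.001,"tz": 0.082,"ax": 0,"ay": 0,"az": 0},{"tx": 0.001,"ty": 0.001,"tz": 0.092,"ax": 0,"ay": 0,"az": 0},{"tx": 0.001,"ty": 0.001,"tz": 0.092,"ax": 0,"ay": 0,"az": 0},{"tx": 0.001,"ty": 0.001,"tz": 0.092,"ax": 0,"ay": 0,"az": 0}]}}

```text
clock: 10.8
tcp_pos: [0.5381, -0.0308, 0.0479]
eef_rot: [3.128, 0.291, 0.001]
wrist_force: [-0.3, -0.3, -0.2]
opening: 0.0852
grip_force: 0.0
```

Request:
{"api": "apply_moves", "payload": {"motion": [{"tx": 0,"ty": 0,"tz": 0,"ax": 0,"ay": 0,"az": 0},{"tx": 0,"ty": 0,"tz": 0,"ax": 0,"ay": 0,"az": 0},{"tx": 0,"ty": 0,"tz": 0,"ax": 0,"ay": 0,"az": 0},{"tx": 0,"ty": 0,"tz": 0,"ax": 0,"ay": 0,"az": 0},{"tx": 0,"ty": 0,"tz": 0,"ax": 0,"ay": 0,"az": 0},{"tx": 0,"ty": 0,"tz": 0,"ax": 0,"ay": 0,"az": 0},{"tx": 0,"ty": 0,"tz": 0,"ax": 0,"ay": 0,"az": 0}], "gripper": 1, "force": 60}}

```text
clock: 11.68
tcp_pos: [0.5381, -0.0308, 0.048]
eef_rot: [-3.128, -0.29, -0.002]
wrist_force: [-1.7, 1.3, 5.8]
opening: 0.051
grip_force: 64.8
```

Request:
{"api": "apply_moves", "payload": {"motion": [{"tx": 0,"ty": 0,"tz": -0.008,"ax": 0,"ay": 0,"az": 0},{"tx": 0,"ty": 0,"tz": -0.02,"ax": 0,"ay": 0,"az": 0},{"tx": 0,"ty": 0,"tz": -0.03,"ax": 0,"ay": 0,"az": 0},{"tx": 0,"ty": 0,"tz": -0.033,"ax": 0,"ay": 0,"az": 0},{"tx": 0,"ty": 0,"tz": -0.033,"ax": 0,"ay": 0,"az": 0},{"tx": 0,"ty": 0,"tz": -0.033,"ax": 0,"ay": 0,"az": 0},{"tx": 0,"ty": 0,"tz": -0.033,"ax": 0,"ay": 0,"az": 0},{"tx": 0,"ty": 0,"tz": -0.033,"ax": 0,"ay": 0,"az": 0},{"tx": 0,"ty": 0,"tz": -0.033,"ax": 0,"ay": 0,"az": 0}]}}

```text
clock: 12.8
tcp_pos: [0.5376, -0.0309, 0.0802]
eef_rot: [-3.128, -0.29, 0.0]
wrist_force: [0.4, -0.0, -6.2]
opening: 0.0516
grip_force: 63.9
```

```bash
python3 -c "
from h import *
for i in range(3):
    s=arm.state();print(s['wrist_force'],s['tcp_pos'])
    im=arm.capture('scene')
print([np.round(r['extent']) for r in arm.recognise('box_a','scene')])
cv2.imwrite('pics/s5.png',cv2.resize(im[130:290,160:330,::-1],(638,600)))"
```

```text
[ 0.41503485 -0.02849143 -6.17353143] [ 0.5375902  -0.03091939  0.08016346]
[ 0.03220526  0.5641514  -6.72014901] [ 0.5376231  -0.0309356   0.08020922]
[ 0.42712007 -0.81001114 -7.63653162] [ 0.53760512 -0.03092719  0.08021488]
[array([244., 210.,  30.,  37.]), array([240., 146.,  29.,  28.]), array([287., 169.,  35.,  28.]), array([220., 255.,  41.,  30.]), array([353., 188.,  32.,  41.]), array([199., 321.,  43.,  35.]), array([364., 149.,  34.,  30.])]
```

View pics/s5.png

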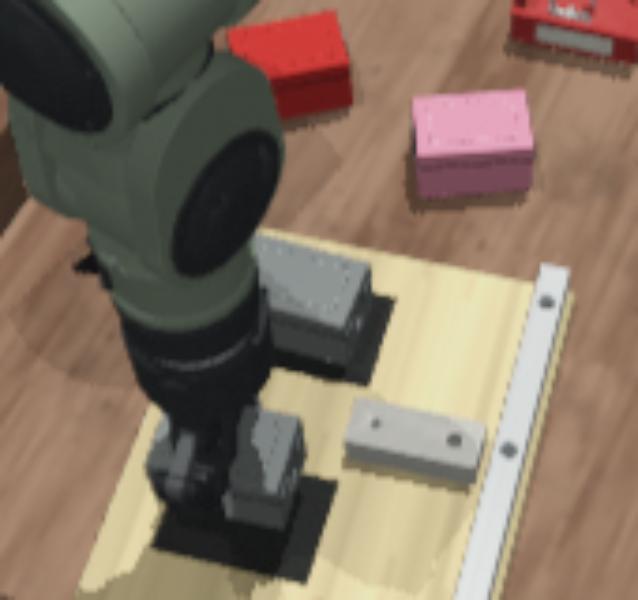

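The middle case is lifted and weighs about 6.8 N, so it is the full one; the left case stands back on its inlay. I set the middle case down and go to the right one.

Request:
{"api": "apply_moves", "payload": {"motion": [{"tx": 0,"ty": 0,"tz": 0.012,"ax": 0,"ay": 0,"az": 0},{"tx": 0,"ty": 0,"tz": 0.022,"ax": 0,"ay": 0,"az": 0},{"tx": 0,"ty": 0,"tz": 0.029,"ax": 0,"ay": 0,"az": 0},{"tx": 0,"ty": 0,"tz": 0.033,"ax": 0,"ay": 0,"az": 0},{"tx": 0,"ty": 0,"tz": 0.033,"ax": 0,"ay": 0,"az": 0},{"tx": 0,"ty": 0,"tz": 0.033,"ax": 0,"ay": 0,"az": 0},{"tx": 0,"ty": 0,"tz": 0.033,"ax": 0,"ay": 0,"az": 0}]}}

```text
clock: 13.88
tcp_pos: [0.5369, -0.0308, 0.048]
eef_rot: [-3.128, -0.29, 0.002]
wrist_force: [-5.4, 0.4, 4.3]
opening: 0.0513
grip_force: 65.1
```

Request:
{"api": "apply_moves", "payload": {"motion": [{"tx": 0,"ty": 0,"tz": 0,"ax": 0,"ay": 0,"az": 0},{"tx": 0,"ty": 0,"tz": 0,"ax": 0,"ay": 0,"az": 0},{"tx": 0,"ty": 0,"tz": 0,"ax": 0,"ay": 0,"az": 0},{"tx": 0,"ty": 0,"tz": 0,"ax": 0,"ay": 0,"az": 0},{"tx": 0,"ty": 0,"tz": 0,"ax": 0,"ay": 0,"az": 0},{"tx": 0,"ty": 0,"tz": -0.02,"ax": 0,"ay": 0,"az": 0},{"tx": 0,"ty": 0,"tz": -0.045,"ax": 0,"ay": 0,"az": 0},{"tx": 0,"ty": 0,"tz": -0.075,"ax": 0,"ay": 0,"az": 0},{"tx": 0,"ty": 0,"tz": -0.09,"ax": 0,"ay": 0,"az": 0},{"tx": 0,"ty": 0,"tz": -0.09,"ax": 0,"ay": 0,"az": 0}], "gripper": 0}}

```text
clock: 15.12
tcp_pos: [0.5384, -0.0311, 0.138]
eef_rot: [3.128, 0.29, 0.003]
wrist_force: [0.4, 1.0, -0.4]
opening: 0.0851
grip_force: 0.0
```

```bash
python3 -c "
from h import *
goal(.561,-.178,.14,.167)"
```

```text
shift mm [ -4.8 148.6  -1.9] turn [ 0.  -0.1  1. ] t 15.125
```

Request:
{"api": "apply_moves", "payload": {"motion": [{"tx": -0.001,"ty": 0.025,"tz": -0.002,"ax": 0,"ay": 0,"az": 0.2},{"tx": -0.002,"ty": 0.065,"tz": -0.002,"ax": 0,"ay": 0,"az": 0.5},{"tx": -0.004,"ty": 0.105,"tz": -0.002,"ax": 0,"ay": 0,"az": 0.8},{"tx": -0.005,"ty": 0.138,"tz": -0.002,"ax": 0,"ay": 0,"az": 1},{"tx": -0.005,"ty": 0.149,"tz": -0.002,"ax": 0,"ay": 0,"az": 1},{"tx": -0.005,"ty": 0.149,"tz": -0.002,"ax": 0,"ay": 0,"az": 1},{"tx": -0.005,"ty": 0.149,"tz": -0.002,"ax": 0,"ay": 0,"az": 1}]}}

```text
clock: 16.0
tcp_pos: [0.5596, -0.177, 0.1387]
eef_rot: [-3.129, -0.265, 0.002]
wrist_force: [0.1, 0.5, -0.4]
opening: 0.0853
grip_force: 0.0
```

```bash
python3 -c "
from h import *
goal(.561,-.178,.046,.167)"
```

```text
shift mm [ 1.3  1.4 92.7] turn [-0.1  0.1  0.1] t 16.0
```

Request:
{"api": "apply_moves", "payload": {"motion": [{"tx": 0.001,"ty": 0.001,"tz": 0.02,"ax": 0,"ay": 0,"az": 0},{"tx": 0.001,"ty": 0.001,"tz": 0.045,"ax": 0,"ay": 0,"az": 0},{"tx": 0.001,"ty": 0.001,"tz": 0.065,"ax": 0,"ay": 0,"az": 0},{"tx": 0.001,"ty": 0.001,"tz": 0.082,"ax": 0,"ay": 0,"az": 0},{"tx": 0.001,"ty": 0.001,"tz": 0.092,"ax": 0,"ay": 0,"az": 0},{"tx": 0.001,"ty": 0.001,"tz": 0.092,"ax": 0,"ay": 0,"az": 0},{"tx": 0.001,"ty": 0.001,"tz": 0.092,"ax": 0,"ay": 0,"az": 0}]}}

```text
clock: 16.88
tcp_pos: [0.5618, -0.1793, 0.0479]
eef_rot: [3.13, 0.263, 0.001]
wrist_force: [0.0, -0.2, 0.1]
opening: 0.0856
grip_force: 0.0
```

Request:
{"api": "apply_moves", "payload": {"motion": [{"tx": 0,"ty": 0,"tz": 0,"ax": 0,"ay": 0,"az": 0},{"tx": 0,"ty": 0,"tz": 0,"ax": 0,"ay": 0,"az": 0},{"tx": 0,"ty": 0,"tz": 0,"ax": 0,"ay": 0,"az": 0},{"tx": 0,"ty": 0,"tz": 0,"ax": 0,"ay": 0,"az": 0},{"tx": 0,"ty": 0,"tz": 0,"ax": 0,"ay": 0,"az": 0},{"tx": 0,"ty": 0,"tz": 0,"ax": 0,"ay": 0,"az": 0},{"tx": 0,"ty": 0,"tz": 0,"ax": 0,"ay": 0,"az": 0}], "gripper": 1, "force": 60}}

```text
clock: 17.75
tcp_pos: [0.5618, -0.1793, 0.048]
eef_rot: [3.13, 0.263, 0.002]
wrist_force: [-0.1, 0.7, 5.7]
opening: 0.0511
grip_force: 64.0
```

Request:
{"api": "apply_moves", "payload": {"motion": [{"tx": 0,"ty": 0,"tz": -0.008,"ax": 0,"ay": 0,"az": 0},{"tx": 0,"ty": 0,"tz": -0.02,"ax": 0,"ay": 0,"az": 0},{"tx": 0,"ty": 0,"tz": -0.03,"ax": 0,"ay": 0,"az": 0},{"tx": 0,"ty": 0,"tz": -0.033,"ax": 0,"ay": 0,"az": 0},{"tx": 0,"ty": 0,"tz": -0.033,"ax": 0,"ay": 0,"az": 0},{"tx": 0,"ty": 0,"tz": -0.033,"ax": 0,"ay": 0,"az": 0},{"tx": 0,"ty": 0,"tz": -0.033,"ax": 0,"ay": 0,"az": 0},{"tx": 0,"ty": 0,"tz": -0.033,"ax": 0,"ay": 0,"az": 0},{"tx": 0,"ty": 0,"tz": -0.033,"ax": 0,"ay": 0,"az": 0}]}}

```text
clock: 18.88
tcp_pos: [0.5612, -0.1791, 0.0801]
eef_rot: [-3.13, -0.263, 0.0]
wrist_force: [-0.2, 0.0, -2.2]
opening: 0.0515
grip_force: 63.2
```

```bash
python3 -c "
from h import *
for i in range(3):
    s=arm.state();print(s['wrist_force'],s['tcp_pos'])
    im=arm.capture('scene')
cv2.imwrite('pics/s6.png',cv2.resize(im[180:380,130:340,::-1],(630,600)))"
```

```text
[-0.15963495  0.0383393  -2.20993997] [ 0.5612288  -0.17908649  0.08012723]
[-0.23979839  0.08184155 -2.54464775] [ 0.56125207 -0.17910026  0.08019521]
[-0.18326556  0.0935921  -2.34410901] [ 0.56127386 -0.17910957  0.08023641]
```

View pics/s6.png

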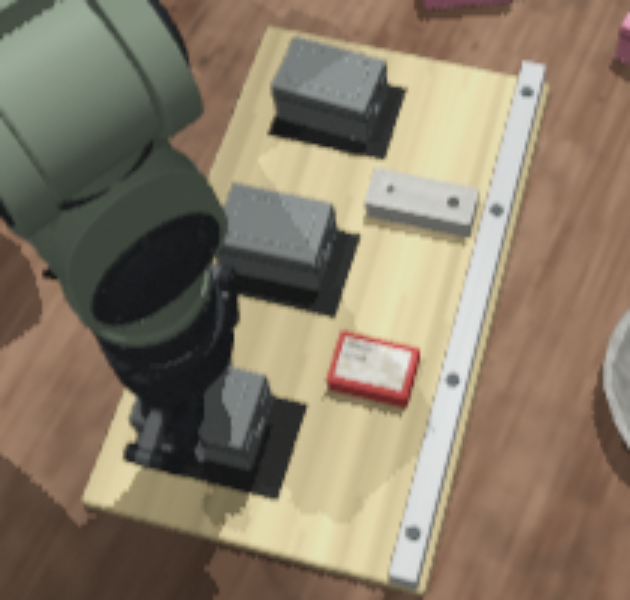

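The right case is lifted and light at about 2.3 N, and the middle case stands on its station. I set the right one down, then go behind the middle one.

Request:
{"api": "apply_moves", "payload": {"motion": [{"tx": 0,"ty": 0,"tz": 0.012,"ax": 0,"ay": 0,"az": 0},{"tx": 0,"ty": 0,"tz": 0.022,"ax": 0,"ay": 0,"az": 0},{"tx": 0,"ty": 0,"tz": 0.029,"ax": 0,"ay": 0,"az": 0},{"tx": 0,"ty": 0,"tz": 0.033,"ax": 0,"ay": 0,"az": 0},{"tx": 0,"ty": 0,"tz": 0.033,"ax": 0,"ay": 0,"az": 0},{"tx": 0,"ty": 0,"tz": 0.033,"ax": 0,"ay": 0,"az": 0},{"tx": 0,"ty": 0,"tz": 0.033,"ax": 0,"ay": 0,"az": 0}]}}

```text
clock: 19.9
tcp_pos: [0.5607, -0.1789, 0.0481]
eef_rot: [-3.13, -0.263, 0.001]
wrist_force: [-4.3, 2.7, 6.8]
opening: 0.0512
grip_force: 64.2
```

Request:
{"api": "apply_moves", "payload": {"motion": [{"tx": 0,"ty": 0,"tz": 0,"ax": 0,"ay": 0,"az": 0},{"tx": 0,"ty": 0,"tz": 0,"ax": 0,"ay": 0,"az": 0},{"tx": 0,"ty": 0,"tz": 0,"ax": 0,"ay": 0,"az": 0},{"tx": 0,"ty": 0,"tz": 0,"ax": 0,"ay": 0,"az": 0},{"tx": 0,"ty": 0,"tz": 0,"ax": 0,"ay": 0,"az": 0},{"tx": 0,"ty": 0,"tz": -0.02,"ax": 0,"ay": 0,"az": 0},{"tx": 0,"ty": 0,"tz": -0.045,"ax": 0,"ay": 0,"az": 0},{"tx": 0,"ty": 0,"tz": -0.075,"ax": 0,"ay": 0,"az": 0},{"tx": 0,"ty": 0,"tz": -0.09,"ax": 0,"ay": 0,"az": 0},{"tx": 0,"ty": 0,"tz": -0.09,"ax": 0,"ay": 0,"az": 0}], "gripper": 0}}

```text
clock: 21.15
tcp_pos: [0.562, -0.1794, 0.1382]
eef_rot: [3.129, 0.263, 0.003]
wrist_force: [0.3, -0.2, 0.2]
opening: 0.0853
grip_force: 0.0
```

```bash
cat > run2.py <<'E'
from fit import *
arm.capture("scene")
for lab,g in(("L",(.517,.104,.1)),("M",(.538,-.031,.185)),("R",(.562,-.179,.167))):
    u=w2pix("scene",[g[0],g[1],.04])
    if lab=="L": A=masks("box_a","scene")
    c=min(A,key=lambda a:np.hypot(*(np.array(a[1][:2])-u)))
    b=fit(g,(.08,.052,.05),.015,[("scene",c[2])]); print(lab,np.round(b.x,4),round(b.fun,3))
goal(.464,-.043,.14,.16)
E
python3 run2.py
```

```text
L [0.5127 0.1071 0.1235] 0.033
M [ 0.5344 -0.0293  0.2145] 0.1
R [ 0.5611 -0.177   0.1236] 0.248
shift mm [ -72.8 -150.1   -3.5] turn [-0.   0.1  0.4] t 21.25
```

Request:
{"api": "apply_moves", "payload": {"motion": [{"tx": -0.012,"ty": -0.025,"tz": -0.003,"ax": 0,"ay": 0,"az": 0},{"tx": -0.03,"ty": -0.062,"tz": -0.003,"ax": 0,"ay": 0,"az": 0.2},{"tx": -0.048,"ty": -0.1,"tz": -0.003,"ax": 0,"ay": 0,"az": 0.3},{"tx": -0.066,"ty": -0.137,"tz": -0.003,"ax": 0,"ay": 0,"az": 0.4},{"tx": -0.073,"ty": -0.151,"tz": -0.003,"ax": 0,"ay": 0,"az": 0.4},{"tx": -0.073,"ty": -0.151,"tz": -0.003,"ax": 0,"ay": 0,"az": 0.4},{"tx": -0.073,"ty": -0.151,"tz": -0.003,"ax": 0,"ay": 0,"az": 0.4}], "gripper": 0.8}}

```text
clock: 22.12
tcp_pos: [0.4654, -0.0433, 0.1403]
eef_rot: [3.131, 0.251, 0.002]
wrist_force: [0.6, -0.8, 0.3]
opening: 0.0173
grip_force: 0.0
```

```bash
python3 -c "
from h import *
goal(.464,-.042,.044,.16)"
```

```text
shift mm [-1.2 -1.6 96.3] turn [ 0.  -0.1 -0. ] t 22.125
```

Request:
{"api": "apply_moves", "payload": {"motion": [{"tx": -0.001,"ty": -0.001,"tz": 0.02,"ax": 0,"ay": 0,"az": 0},{"tx": -0.001,"ty": -0.001,"tz": 0.045,"ax": 0,"ay": 0,"az": 0},{"tx": -0.001,"ty": -0.001,"tz": 0.065,"ax": 0,"ay": 0,"az": 0},{"tx": -0.001,"ty": -0.001,"tz": 0.082,"ax": 0,"ay": 0,"az": 0},{"tx": -0.001,"ty": -0.001,"tz": 0.092,"ax": 0,"ay": 0,"az": 0},{"tx": -0.001,"ty": -0.001,"tz": 0.096,"ax": 0,"ay": 0,"az": 0},{"tx": -0.001,"ty": -0.001,"tz": 0.096,"ax": 0,"ay": 0,"az": 0},{"tx": -0.001,"ty": -0.001,"tz": 0.096,"ax": 0,"ay": 0,"az": 0}]}}

```text
clock: 23.12
tcp_pos: [0.4635, -0.0418, 0.0448]
eef_rot: [3.131, 0.252, 0.002]
wrist_force: [0.6, 0.8, 0.8]
opening: 0.017
grip_force: 0.0
```

Request:
{"api": "apply_moves", "payload": {"motion": [{"tx": 0.005,"ty": 0,"tz": 0,"ax": 0,"ay": 0,"az": 0},{"tx": 0.01,"ty": 0,"tz": 0,"ax": 0,"ay": 0,"az": 0},{"tx": 0.015,"ty": 0,"tz": 0,"ax": 0,"ay": 0,"az": 0},{"tx": 0.02,"ty": 0,"tz": 0,"ax": 0,"ay": 0,"az": 0},{"tx": 0.025,"ty": 0,"tz": 0,"ax": 0,"ay": 0,"az": 0},{"tx": 0.03,"ty": 0,"tz": 0,"ax": 0,"ay": 0,"az": 0},{"tx": 0.035,"ty": 0,"tz": 0,"ax": 0,"ay": 0,"az": 0},{"tx": 0.04,"ty": 0,"tz": 0,"ax": 0,"ay": 0,"az": 0},{"tx": 0.045,"ty": 0,"tz": 0,"ax": 0,"ay": 0,"az": 0},{"tx": 0.05,"ty": 0,"tz": 0,"ax": 0,"ay": 0,"az": 0}]}}

```text
clock: 24.38
tcp_pos: [0.5101, -0.0335, 0.0438]
eef_rot: [-3.131, -0.252, 0.008]
wrist_force: [-5.8, -0.0, 4.1]
opening: 0.0171
grip_force: 2.1
```

```bash
python3 -c "
from h import *
im=arm.capture('scene')
goal(.583,-.030,.044,.16)
cv2.imwrite('pics/s7.png',cv2.resize(im[180:380,130:340,::-1],(630,600)))"
```

```text
shift mm [71.5  8.1 -0.4] turn [-0.   0.2  0. ] t 24.425
```

View pics/s7.png

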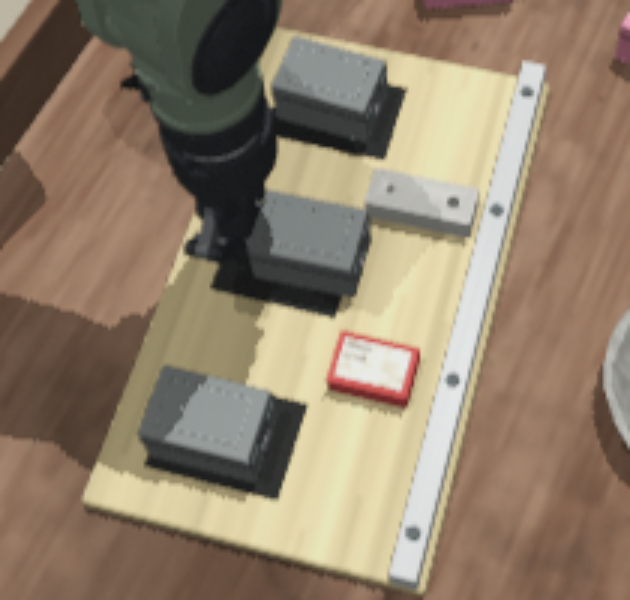

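The case is moving and has left its inlay; the block and carton have not shifted. I check the clearance to the block before going further.

```bash
cat > run3.py <<'E'
from fit import *
def loc(p):
    d=np.array(p[:2])-[.583,-.030]; c,s=np.cos(.16),np.sin(.16)
    return np.round([1000*(c*d[0]+s*d[1]),1000*(-s*d[0]+c*d[1]),1000*(p[2]-.16)])
t=arm.state()["tcp_pos"]; print("tcp",loc([t[0],t[1],.16]))
for cam in("top","scene"):
    arm.capture(cam)
    for k,g,s in(("box_a",(t[0]+.052,t[1]+.01,.17),(.08,.052,.05)),("guide_block",(.62,.043,.16),(.084,.032,.025)),("chalk_box",(.643,-.0925,.16),(.06,.04,.022))):
        u=w2pix(cam,[g[0],g[1],.04]); A=masks(k,cam)
        if not A: continue
        c=min(A,key=lambda a:np.hypot(*(np.array(a[1][:2])-u)))
        b=fit(g,s,.015,[(cam,c[2])]); print(cam,k,loc(b.x),round(b.fun,3))
E
python3 run3.py
```

```text
tcp [-71.   8.   0.]
top box_a [ -11.   12. -145.] 0.445
top guide_block [53. 67.  7.] 0.08
top chalk_box [ 65. -72.  13.] 0.584
scene box_a [-19.  10.  88.] 0.068
scene guide_block [50. 71. 21.] 0.055
scene chalk_box [ 50. -69. -15.] 0.071
```

Request:
{"api": "apply_moves", "payload": {"motion": [{"tx": 0.004,"ty": 0,"tz": 0,"ax": 0,"ay": 0,"az": 0},{"tx": 0.008,"ty": 0,"tz": 0,"ax": 0,"ay": 0,"az": 0},{"tx": 0.012,"ty": 0,"tz": 0,"ax": 0,"ay": 0,"az": 0},{"tx": 0.016,"ty": 0,"tz": 0,"ax": 0,"ay": 0,"az": 0},{"tx": 0.02,"ty": 0,"tz": 0,"ax": 0,"ay": 0,"az": 0},{"tx": 0.024,"ty": 0,"tz": 0,"ax": 0,"ay": 0,"az": 0},{"tx": 0.028,"ty": 0,"tz": 0,"ax": 0,"ay": 0,"az": 0},{"tx": 0.032,"ty": 0,"tz": 0,"ax": 0,"ay": 0,"az": 0},{"tx": 0.035,"ty": 0,"tz": 0,"ax": 0,"ay": 0,"az": 0}]}}

```text
clock: 25.95
tcp_pos: [0.5471, -0.0279, 0.0443]
eef_rot: [3.131, 0.252, 0.0]
wrist_force: [-3.1, -0.2, -0.6]
opening: 0.0173
grip_force: 1.0
```

```bash
python3 run3.py; python3 -c "
from h import *
im=arm.capture('scene')
cv2.imwrite('pics/s8.png',cv2.resize(im[180:380,130:340,::-1],(630,600)))"
```

```text
tcp [-35.   8.   0.]
top box_a [  34.   19. -735.] 0.435
top guide_block [52. 67. -4.] 0.093
scene box_a [16. 10. 39.] 0.076
scene guide_block [49. 71.  4.] 0.116
scene chalk_box [ 52. -69.  36.] 0.076
```

View pics/s8.png

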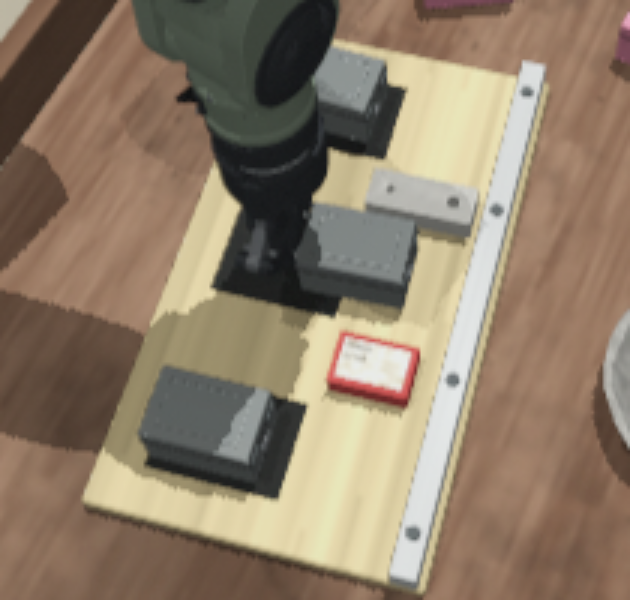

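The case slides straight between the block and the carton without touching either. It has about 43 mm left to go.

Request:
{"api": "apply_moves", "payload": {"motion": [{"tx": 0.004,"ty": 0,"tz": 0,"ax": 0,"ay": 0,"az": 0},{"tx": 0.008,"ty": 0,"tz": 0,"ax": 0,"ay": 0,"az": 0},{"tx": 0.012,"ty": 0,"tz": 0,"ax": 0,"ay": 0,"az": 0},{"tx": 0.016,"ty": 0,"tz": 0,"ax": 0,"ay": 0,"az": 0},{"tx": 0.02,"ty": 0,"tz": 0,"ax": 0,"ay": 0,"az": 0},{"tx": 0.024,"ty": 0,"tz": 0,"ax": 0,"ay": 0,"az": 0},{"tx": 0.028,"ty": 0,"tz": 0,"ax": 0,"ay": 0,"az": 0},{"tx": 0.032,"ty": 0,"tz": 0,"ax": 0,"ay": 0,"az": 0},{"tx": 0.035,"ty": 0,"tz": 0,"ax": 0,"ay": 0,"az": 0}]}}

```text
clock: 27.52
tcp_pos: [0.5802, -0.0225, 0.0442]
eef_rot: [3.131, 0.252, -0.004]
wrist_force: [-5.4, -0.6, 4.3]
opening: 0.017
grip_force: 2.0
```

Request:
{"api": "apply_moves", "payload": {"motion": [{"tx": 0.002,"ty": 0,"tz": 0,"ax": 0,"ay": 0,"az": 0},{"tx": 0.003,"ty": 0,"tz": 0,"ax": 0,"ay": 0,"az": 0},{"tx": 0.004,"ty": 0,"tz": 0,"ax": 0,"ay": 0,"az": 0}]}}

```text
clock: 27.9
tcp_pos: [0.5839, -0.0219, 0.0441]
eef_rot: [3.131, 0.252, -0.005]
wrist_force: [-5.7, -1.2, 4.2]
opening: 0.0166
grip_force: 2.0
```

```bash
python3 run3.py
```

```text
tcp [2. 8. 0.]
top box_a [  74.   20. -662.] 0.527
top guide_block [53. 68.  0.] 0.157
scene box_a [54. 11. 31.] 0.08
scene guide_block [ 52.  72. -56.] 0.225
scene chalk_box [ 52. -68.  23.] 0.066
```

No force jump yet, so I creep on until the case meets the rail.

Request:
{"api": "apply_moves", "payload": {"motion": [{"tx": 0.001,"ty": 0,"tz": 0,"ax": 0,"ay": 0,"az": 0},{"tx": 0.002,"ty": 0,"tz": 0,"ax": 0,"ay": 0,"az": 0},{"tx": 0.003,"ty": 0,"tz": 0,"ax": 0,"ay": 0,"az": 0},{"tx": 0.004,"ty": 0,"tz": 0,"ax": 0,"ay": 0,"az": 0}]}}

```text
clock: 28.8
tcp_pos: [0.5878, -0.0213, 0.0441]
eef_rot: [3.131, 0.252, -0.005]
wrist_force: [-5.8, -0.8, 3.3]
opening: 0.0174
grip_force: 1.9
```

Request:
{"api": "apply_moves", "payload": {"motion": [{"tx": 0.001,"ty": 0,"tz": 0,"ax": 0,"ay": 0,"az": 0},{"tx": 0.002,"ty": 0,"tz": 0,"ax": 0,"ay": 0,"az": 0}]}}

```text
clock: 29.05
tcp_pos: [0.589, -0.0211, 0.044]
eef_rot: [3.131, 0.251, -0.007]
wrist_force: [-8.3, -2.0, 5.5]
opening: 0.0172
grip_force: 2.6
```

Request:
{"api": "apply_moves", "payload": {"motion": [{"tx": 0.001,"ty": 0,"tz": 0,"ax": 0,"ay": 0,"az": 0},{"tx": 0.002,"ty": 0,"tz": 0,"ax": 0,"ay": 0,"az": 0}]}}

```text
clock: 29.3
tcp_pos: [0.5891, -0.0208, 0.0436]
eef_rot: [3.131, 0.251, -0.013]
wrist_force: [-13.0, -2.6, 8.6]
opening: 0.017
grip_force: 3.6
```

The TCP has stalled and the force has risen to 13 N: the case is against the rail. I back off and rise.

Request:
{"api": "apply_moves", "payload": {"motion": [{"tx": -0.005,"ty": 0,"tz": 0,"ax": 0,"ay": 0,"az": 0},{"tx": -0.015,"ty": 0,"tz": 0,"ax": 0,"ay": 0,"az": 0},{"tx": -0.03,"ty": 0,"tz": 0,"ax": 0,"ay": 0,"az": 0},{"tx": -0.03,"ty": 0,"tz": -0.02,"ax": 0,"ay": 0,"az": 0},{"tx": -0.03,"ty": 0,"tz": -0.06,"ax": 0,"ay": 0,"az": 0},{"tx": -0.06,"ty": 0,"tz": -0.11,"ax": 0,"ay": 0,"az": 0},{"tx": -0.1,"ty": 0,"tz": -0.14,"ax": 0,"ay": 0,"az": 0},{"tx": -0.14,"ty": 0,"tz": -0.16,"ax": 0,"ay": 0,"az": 0},{"tx": -0.15,"ty": 0,"tz": -0.16,"ax": 0,"ay": 0,"az": 0},{"tx": -0.15,"ty": 0,"tz": -0.16,"ax": 0,"ay": 0,"az": 0}]}}

```text
clock: 30.55
tcp_pos: [0.4453, -0.0446, 0.2044]
eef_rot: [3.131, 0.251, 0.002]
wrist_force: [0.1, -0.5, -0.6]
opening: 0.0168
grip_force: 0.0
```

```bash
sed -i 's/(t\[0\]+.052,t\[1\]+.01,.17)/(.641,-.012,.16)/' run3.py; python3 run3.py; python3 run2.py
```

```text
tcp [-138.    8.    0.]
top box_a [62.  7. 32.] 0.051
top guide_block [52. 67. 29.] 0.104
top chalk_box [ 54. -72.  23.] 0.062
scene box_a [58.  9. 36.] 0.048
scene guide_block [50. 74. -1.] 0.147
scene chalk_box [ 51. -69.  18.] 0.074
L [0.5133 0.1072 0.0803] 0.042
M [ 0.538 -0.031  0.085] 1.0
R [ 0.5595 -0.1775  0.1288] 0.087
shift mm [18.7  1.6 64. ] turn [-0.  0.  0.] t 31.05
```

The full case is at the rail, at about x = 60 mm in the board frame. The light cases, the block and the carton have not moved, so I hand it in.

```bash
python3 -c "
from h import *
print(arm.job_done())"
```

```text
the job is handed in; nothing more can be done
None
```

I lifted all three cases from left to right and set them back, pushed the full one (the middle case, about 6.8 N) against the back rail, and handed the job in at about 31 s; the light cases, steel block and carton measured unmoved, and no verdict was returned.

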